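# Bolt the glue-gun chest shut

## Task

Bolt the workshop chest shut: press its lid down on the seal, slide the barrel bolt across into the keeper until it stops, then turn the knobbed handle all the way down into its notch and let go. Work by feel and never force it: the handle must not bear on the barrel - the end or the sides of its slot - with more than 15 N. Do not knock the bottle, the pencil tin or the glue gun about.

Things in the scene. Friction and masses are not known exactly. Their poses are not given: they have to be found in the camera images.
- chest: fixed plywood box 300 (x) x 360 (y) x 120 mm high, turned in yaw only; origin: centre of its underside; -x is the side towards the robot. Its top: a fixed deck strip on the near side (x -150 to -89 mm), then a lid (x -87 to 148) hinged at the far side (x 149). Deck and closed lid are 120 mm above the origin. The bolt lies on the lid along the chest's x, at y 0
- lid (a joint): lid hinge, rad: 0 = fully closed (hard stop, flush with the deck), grows as the lid rises. It rests on a springy foam seal, its near edge 5 to 7 mm proud (about 0.025). The seal gives 1.2 N per mm at that edge: about 12 N down on the drawn-back bolt's knob closes the lid. Let go, it rises again unless the bolt holds it
- bolt (a joint): slide of the steel rod, m: 0 to 0.01 at the start, grows along the chest's -x towards the keeper. Rod 12 mm thick, round tip, axis 12 mm above the lid. Friction 4 N. The slot's end stops the stem somewhere from 0.026 to 0.056: the throw differs from chest to chest and is not reported, so feel for the stop (slowly: the push rises from 4 N). The keeper then holds the lid down about 2 mm proud
- handle (a joint): turn of the handle about the rod, rad: 0 upright, + leans to the chest's +y, 1.31 fully down in the notch. The slot (walls 10 mm high above the rod axis) allows under 0.25 of lean; 3 N sideways at the knob is 15 N at the wall. Only in the last 3 mm before the slot's end is there a notch on the +y side, 12 mm wide for the 9 mm stem. Friction 0.03 N m: it stays as left, does not drop by itself
- knob (a point): centre of the 22 mm steel ball at the end of the handle's 9 mm round stem, 50 mm from the rod axis; upright it is 62 mm above the lid, fully down 25 mm above the lid and 48 mm to the +y side of the rod. Nearly 30 mm of bare stem shows below the ball above the barrel when upright
- bolt_tip (a point): end of the rod's round tip, on the rod axis
- keeper_mouth (a point): centre of the keeper's opening on the lid side, 12 mm above the deck, at the chest's y 0. The keeper is a steel strap 16 mm long (x), 26 mm wide, its bridge 19.5 to 23.5 mm above the deck: with the lid pressed flush the rod passes under with 1.5 mm to spare; with the lid at rest the rod is too high and butts against the bridge
- bottle: closed water bottle, 64 mm in diameter, 200 mm high, standing beside the chest on its -y side; origin at the centre of its underside; leave alone
- pencil_tin: open tin 60 x 90 x 70 mm with pencils up to 150 mm high, standing beside the chest on its +y side; origin at the centre of its underside; leave alone
- glue_gun: glue gun lying on its side on the table on the chest's +y side, 34 mm thick, about 225 mm long; origin under the middle of its barrel; leave alone

How it is judged (in metres and radians):
On the way:
1. the bolt is slid across: its tip is at least 7 mm inside the keeper, under the bridge, the handle not yet turned down (x of bolt_tip in the frame of keeper_mouth below -0.007 m and z of bolt_tip in the frame of keeper_mouth below 0.004 m and value of joint handle below 0.9 rad), for 0.1 s.
At the end, for the whole second after the job is handed in: the handle is down in its notch (turned at least 1.15 rad of its 1.31), the rod's tip at least 7 mm inside the keeper and under its bridge, and the lid held down by the bolt (joint below 0.018 rad, about 4 mm at the edge) (value of joint handle above 1.15 rad and x of bolt_tip in the frame of keeper_mouth below -0.007 m and z of bolt_tip in the frame of keeper_mouth below 0.004 m and value of joint lid below 0.018 rad); the robot touches nothing.
It fails at once if the bolt is forced: its handle bears on the barrel (end or sides of the slot, or the notch) with more than 15 N (contact force between handle and lid above 15 N).
It fails at once if a bystander is moved more than 30 mm or tipped (distance of any of bottle, pencil_tin, glue_gun from where it was at the start of the episode above 0.03 m or angle between any of bottle, pencil_tin's own z axis and vertical above 0.3 rad).
It also fails if it takes over 72 s, if anything falls off the work surface, if the arm or the gripper's body presses on something with over 40 N, if the wrist force passes 120 N, or if a joint passes its speed limit or range.

## Robot

A 7-joint arm with a two-finger parallel gripper is mounted at the origin on the work surface. World frame = base frame: x ahead of the robot, y to its left, z up, the work surface at z = 0. Lengths are in mm, angles in rad, forces in N, time in s.
With the tool pointing down it reaches from about 425 to 950 mm from the base axis. Payload 16.7 kg.
Tool frame: the origin (TCP) lies midway between the tips of the shut fingers; the grasp point (between the pads) lies 19 mm behind it; z points along the fingers, y is the line along which they close (so a half turn about z gives the same grasp; the last joint's range is limited). The gripper opens to 94 mm and grips with 3 to 60 N. Pads are 16 mm wide; open, the fingers measure 119 mm over their backs; the gripper's body (75 mm by 177 mm) begins 78 mm behind the grasp point.
Start: joints at [1.008, 0.426, 0.074, 1.606, -0.034, 1.111, -0.067], TCP at [270.759, -618.275, 205.467] pointing down, gripper open.
Joint ranges: [-2.85, 2.85], [-0.5, 2.14], [-1.23, 1.37], [0.21, 2.46], [-1.02, 4.16], [0.16, 2.05], [-2.73, 2.73]. Speed limits (rad/s): [1.89, 1.89, 2.39, 2.39, 3.01, 3.01, 3.01].

## Interface

Orientations are given as [roll, pitch, yaw] about the fixed x, y, z axes, in that order (R = Rz(yaw) Ry(pitch) Rx(roll)).
In Python, from rig import arm gives the robot as it stands. Calls block until the motion is done:
- arm.move_pose(position, orientation): joint-space move of the TCP to a pose.
- arm.move_straight(position, frame=None, v=150, guard=None): straight line of the TCP; frame=None keeps the orientation; v is the mean speed in mm/s. With guard (N) it stops when the force on the tool has changed by that much, and returns True; else False.
- arm.movej(angles): joint-space move.
- arm.gripper_to(opening): finger opening in mm; the grip force is fixed at half the most; returns when the fingers have stopped.
- arm.pause(seconds).
- arm.ik(position, orientation): joint angles nearest the present ones, or None.
- arm.get_obs(): the state.
- arm.camera(name): name is "scene" or "side" or "wrist"; returns a dict with "img" (384x512x3 uint8, red, green, blue), "z_map" (384x512 float32, mm along the optical axis (not along the pixel's ray), 0 where there is no reading), "mtx" (3x3 intrinsics, pixels), "dist" ([k1, k2, p1, p2, k3] as OpenCV has them; the pictures are not rectified), "extrinsics" (4x4, takes a point from camera to world coordinates). Camera axes: x right, y down, z forward; pixel columns grow to the right and rows downward; lengths in mm; the calibration is good to about 2 mm. A picture is of the moment at which its call begins.
A pose or a line that the arm cannot do raises arm.MotionError and nothing moves.
- arm.hand_in(): hands the job in; it is judged then, once.
The state is a dict: "time_s": time; "joint_positions": joint angles; "joint_vel": joint speeds; "joint_efforts": joint torques, N m; "tcp_pos": TCP position; "eef_rot": TCP orientation; "ft_force": force on the tool from outside, world axes, zero at the start; "torque": the same for the moment, N m; "width": finger opening in mm; "finger_force": force on a finger pad.
Only numpy, scipy, OpenCV 4.12 (cv2) and the standard library are available. Lean on these libraries where they do the work, as an engineer would, in place of code of your own. Each camera call takes 0.05 s, during which the arm holds its last target. There are 200 camera calls.

## Working session

There is one attempt and no reset: what is moved stays moved. The work goes in short steps, each a Python script; the robot and the scene stay as the last script left them, time stands still between calls to the robot, and variables do not carry over. Pictures are saved under pics/ and viewed, at most 10 in all, crops included, and the job is handed in when it is done.

```bash
mkdir -p pics; ls; python3 - <<'E'
from rig import arm
import cv2,numpy as np
for n in("scene","side"):
    c=arm.camera(n); cv2.imwrite(f"pics/{n}.png",c["img"][:,:,::-1]); np.savez(f"{n}.npz",**c)
    print(n,c["mtx"].round(1).tolist(),c["dist"],c["extrinsics"].round(3).tolist())
o=arm.get_obs();print(o)
E
```

```text
pics
scene [[382.6, 0.0, 260.0], [0.0, 382.6, 189.3], [0.0, 0.0, 1.0]] [-0.10441141  0.          0.          0.          0.        ] [[0.714, 0.403, -0.572, 1273.515], [0.7, -0.406, 0.587, -654.691], [0.004, -0.82, -0.572, 856.703], [0.0, 0.0, 0.0, 1.0]]
side [[371.4, 0.0, 262.4], [0.0, 371.4, 192.5], [0.0, 0.0, 1.0]] [-0.08585597  0.          0.          0.          0.        ] [[-0.909, -0.297, 0.293, 266.507], [-0.417, 0.677, -0.606, 686.161], [-0.018, -0.673, -0.739, 877.362], [0.0, 0.0, 0.0, 1.0]]
{'time_s': 0.1, 'joint_positions': array([ 1.00848903,  0.42666646,  0.07385269,  1.60655021, -0.03409828,
        1.11081793, -0.06711804]), 'joint_vel': array([-0.00058062, -0.00291646,  0.00119661, -0.00100184,  0.00263101,
       -0.00185695, -0.00014873]), 'joint_efforts': array([ 1.21085907e-02, -9.37459373e+01,  3.67762171e+00, -4.55040443e+01,
       -4.86277265e-02,  1.67767791e-02,  8.70711938e-05]), 'tcp_pos': array([ 270.60692209, -617.93563227,  204.84445896]), 'eef_rot': array([-3.14041295e+00,  8.42866830e-05,  4.12758510e-01]), 'ft_force': array([0.5594006 , 0.77566832, 0.27788731]), 'torque': array([ 0.03089838, -0.01549768, -0.01149338]), 'finger_force': 0.0, 'width': 94.46040944918965}
```

View pics/scene.png

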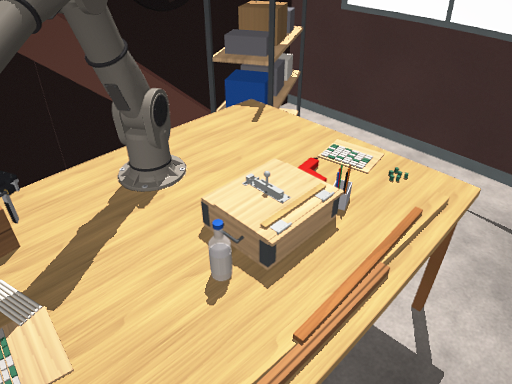

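View pics/side.png

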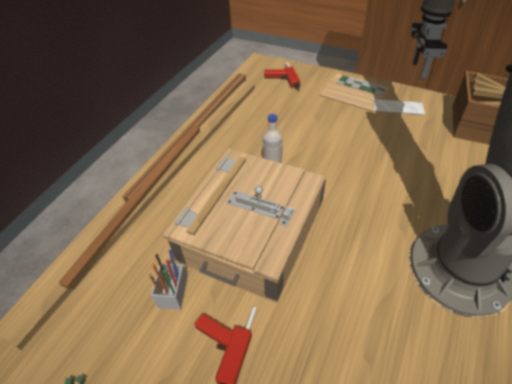

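Scene: the chest is centred near (272,205), the knob at (267,174), the bottle at (220,255), and the tin at (345,190). Side: the knob is at (259,189), the keeper near (288,215), the tin at (168,285), and the glue gun at (230,345).

```bash
cat > h.py <<'E'
import numpy as np,cv2
def cloud(c):
    h,w=c["z_map"].shape; u,v=np.meshgrid(np.arange(w),np.arange(h))
    p=cv2.undistortPoints(np.stack([u,v],-1).reshape(-1,1,2).astype(float),c["mtx"],c["dist"]).reshape(h,w,2)
    z=c["z_map"][...,None]; P=np.concatenate([p*z,z],-1); E=c["extrinsics"]
    return P@E[:3,:3].T+E[:3,3]
def ray(c,uv):
    p=cv2.undistortPoints(np.array(uv,float).reshape(-1,1,2),c["mtx"],c["dist"]).reshape(2)
    E=c["extrinsics"]; return E[:3,3],E[:3,:3]@np.r_[p,1]
def onplane(c,uv,z):
    o,d=ray(c,uv); return o+d*(z-o[2])/d[2]
def cross(a,ua,b,ub):
    (o,d),(q,e)=ray(a,ua),ray(b,ub)
    s=np.linalg.lstsq(np.c_[d,-e],q-o,rcond=None)[0]
    return (o+d*s[0]+q+e*s[1])/2, np.linalg.norm(o+d*s[0]-q-e*s[1])
E
python3 - <<'E'
from h import *
for n,roi in(("scene",(195,345,150,270)),("side",(160,335,145,300))):
    c=np.load(n+".npz");P=cloud(c);a,b,e,f=roi
    Q=P[e:f,a:b];I=c["img"][e:f,a:b]
    m=(Q[...,2]>112)&(Q[...,2]<132)&(c["z_map"][e:f,a:b]>0)
    k,l,st,_=cv2.connectedComponentsWithStats(m.astype(np.uint8))
    m=l==1+st[1:,4].argmax()
    print(n,"top",cv2.minAreaRect(Q[m][:,:2].astype(np.float32)),np.median(Q[m][:,2]),m.sum())
    k=(Q[...,2]>160)&(Q[...,2]<205)
    hi=np.argwhere(k)
    for (y,x) in hi[:60]: 
        if abs(x+a-(267 if n=="scene" else 259))<9 and abs(y+e-(175 if n=="scene" else 189))<12: print(x+a,y+e,Q[y,x].round(),I[y,x])
    cv2.imwrite(f"pics/{n}_crop.png",cv2.resize(c["img"][e:f,a:b,::-1],None,fx=3.5,fy=3.5,interpolation=cv2.INTER_CUBIC))
E
```

```text
scene top ((583.8883666992188, 115.61457824707031), (322.8144836425781, 364.0818176269531), 0.6320173740386963) 121.38118423568307 5942
265 171 [552. 109. 196.] [216 207 199]
266 171 [555. 110. 197.] [226 230 233]
267 171 [553. 117. 194.] [225 229 231]
268 171 [556. 118. 194.] [228 223 212]
264 172 [550. 106. 193.] [204 185 165]
265 172 [554. 106. 195.] [186 189 189]
266 172 [557. 108. 195.] [208 211 210]
267 172 [560. 110. 196.] [219 221 218]
268 172 [558. 117. 192.] [208 210 209]
269 172 [560. 119. 192.] [213 201 187]
263 173 [547. 105. 188.] [229 191 149]
264 173 [555. 101. 193.] [145 143 137]
265 173 [557. 104. 193.] [153 157 156]
266 173 [558. 107. 192.] [170 172 171]
267 173 [561. 109. 193.] [175 177 175]
268 173 [562. 113. 192.] [171 173 171]
269 173 [563. 116. 190.] [154 157 159]
263 174 [550. 101. 187.] [229 189 143]
264 174 [553. 103. 188.] [130 123 116]
265 174 [560. 100. 193.] [126 129 128]
266 174 [560. 105. 190.] [138 139 136]
267 174 [561. 109. 189.] [139 140 138]
268 174 [562. 112. 188.] [132 135 134]
269 174 [565. 114. 188.] [119 124 124]
264 175 [553. 104. 184.] [17
[... 2645 characters left out ...]
61 191 [545. 117. 188.] [161 153 140]
262 191 [543. 115. 186.] [177 156 130]
255 192 [560. 122. 182.] [166 145 120]
256 192 [555. 126. 188.] [144 135 122]
257 192 [553. 125. 188.] [143 141 132]
258 192 [549. 126. 191.] [148 147 140]
259 192 [547. 125. 191.] [149 147 139]
260 192 [546. 121. 188.] [150 146 135]
261 192 [543. 121. 188.] [162 147 128]
256 193 [557. 122. 180.] [135 121 103]
257 193 [553. 125. 185.] [125 119 109]
258 193 [550. 124. 184.] [127 124 115]
259 193 [548. 123. 184.] [132 127 119]
260 193 [547. 120. 182.] [146 133 118]
257 194 [556. 119. 173.] [114 105  92]
258 194 [553. 118. 174.] [117 112 103]
259 194 [551. 118. 175.] [128 121 110]
260 194 [549. 115. 172.] [150 135 116]
```

```bash
python3 - <<'E'
from rig import arm
from h import *
arm.move_straight([271,-618,330]); 
arm.move_pose([545,116,330],[np.pi,0,0])
arm.pause(0.3)
c=arm.camera("wrist"); cv2.imwrite("pics/w1.png",c["img"][:,:,::-1]); np.savez("w1.npz",**c)
o=arm.get_obs();print(o["time_s"],o["tcp_pos"],o["eef_rot"],o["ft_force"],o["joint_positions"].round(2),c["extrinsics"].round(2).tolist())
E
```

```text
4.1917 [545.0287593  115.8890681  329.99186649] [-3.14158303e+00  2.32838478e-05 -1.31982574e-04] [ 0.14954514 -0.13517221  0.22826374] [ 0.28  0.2  -0.7   1.68  0.14  1.31 -2.02] [[-0.0, -0.97, -0.23, 611.87], [-1.0, 0.0, 0.0, 116.68], [-0.0, 0.23, -0.97, 509.13], [0.0, 0.0, 0.0, 1.0]]
```

View pics/w1.png

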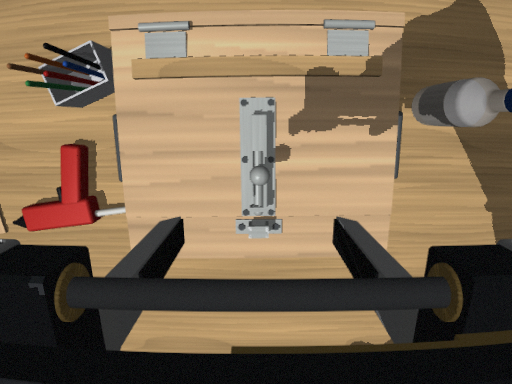

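View pics/side_crop.png

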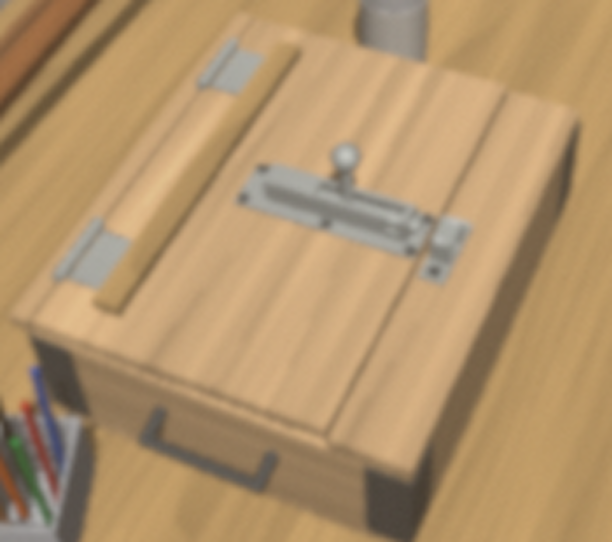

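The wrist view shows the knob ball at about (260,175), the barrel plate spanning columns 240–277 and rows 97–216, and the keeper at (259,228). The chest is almost square to the base.

```bash
python3 - <<'E'
from h import *
c=dict(np.load("w1.npz"));img=c["img"]
hsv=cv2.cvtColor(img,cv2.COLOR_RGB2HSV)
m=((hsv[...,1]<50)&(hsv[...,2]>60)).astype(np.uint8)
r=np.zeros_like(m);r[90:218,225:290]=m[90:218,225:290]
r=cv2.morphologyEx(r,cv2.MORPH_CLOSE,np.ones((5,5)))
k=max(cv2.findContours(r,0,1)[0],key=cv2.contourArea).reshape(-1,2)
w=np.array([onplane(c,p,127) for p in k])[:,:2].astype(np.float32)
print("plate",cv2.minAreaRect(w))
r=np.zeros_like(m);r[217:242,225:290]=m[217:242,225:290]
k=max(cv2.findContours(r,0,1)[0],key=cv2.contourArea).reshape(-1,2)
w=np.array([onplane(c,p,125) for p in k])[:,:2].astype(np.float32)
print("keeper",cv2.minAreaRect(w),w.min(0),w.max(0))
g=cv2.resize(cv2.cvtColor(img[160:192,243:278],cv2.COLOR_RGB2GRAY),None,fx=8,fy=8,interpolation=cv2.INTER_CUBIC)
C=cv2.HoughCircles(g,cv2.HOUGH_GRADIENT,1,80,param1=100,param2=15,minRadius=55,maxRadius=110)
print(C)
if C is not None:
    for x,y,rr in C[0][:2]:
        uv=(243+(x+.5)/8-.5,160+(y+.5)/8-.5); print(uv,onplane(c,uv,187))
P=cloud(c); a=P[150:200,245:275].reshape(-1,3); a=a[(a[:,2]>175)&(a[:,2]<205)];print("knob cloud",np.median(a,0),a.min(0),a.max(0))
# chest lid gap and side edges: top points
t=P[20:215,100:420];v=(t[...,2]>117)&(t[...,2]<135)
for row in(70,110,150,190):
    q=np.where(v[row-20])[0]; print(row,t[row-20,q[0]].round(),t[row-20,q[-1]].round())
E
```

```text
plate ((566.15771484375, 117.62458801269531), (149.85496520996094, 44.32147979736328), 0.6453927159309387)
keeper ((472.5147705078125, 116.86858367919922), (61.551048278808594, 25.54843521118164), 89.97831726074219) [459.7355    86.095184] [485.29135 147.6398 ]
None
knob cloud [556.71198526 114.84809955 194.49480255] [545.01686263 105.18225061 186.38203113] [565.4833531  125.51456918 198.30400011]
70 [676. 296. 122.] [676. -59. 121.]
110 [628. 296. 123.] [627. -59. 123.]
150 [577. 296. 124.] [577. -59. 125.]
190 [525. 295. 125.] [525. -60. 125.]
```

```bash
python3 - <<'E'
from rig import arm
from h import *
arm.move_straight([555,116,230]); arm.move_straight([555,116,169],v=80)
print(arm.gripper_to(40)); arm.gripper_to(10); arm.pause(.2)
o=arm.get_obs();print(o["time_s"],o["tcp_pos"],o["width"],o["finger_force"],o["ft_force"])
c=arm.camera("wrist"); cv2.imwrite("pics/w2.png",c["img"][100:300,150:370,::-1])
E
```

```text
False
7.525 [554.98322399 115.93848685 169.00526817] 20.362718294153545 30.000105500221252 [-0.85881297 -0.94750322 -0.02452768]
```

View pics/w2.png

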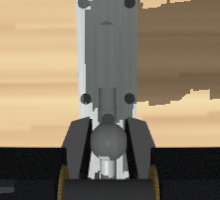

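The crop shows the ball at about (108,138), held between the two fingertips. Next I press the lid.

```bash
python3 - <<'E'
from rig import arm
import numpy as np
o=arm.get_obs(); p=o["tcp_pos"].copy(); f0=o["ft_force"]; z0=p[2]
for i in range(16):
    z=z0-0.7*(i+1)
    arm.move_straight([p[0],p[1],z],v=10); arm.pause(.05)
    o=arm.get_obs(); f=o["ft_force"]-f0
    print(round(o["time_s"],2),(o["tcp_pos"]-p).round(2),f.round(1),round(o["width"],2))
    if f[2]>12.5: break
E
```

```text
7.88 [-0.12 -0.02 -0.69] [-2.6  0.7  1.9] 20.29
8.18 [-0.12  0.04 -1.38] [-4.7  0.9  4.5] 20.44
8.47 [ 0.03  0.04 -1.99] [-4.2  0.6  5.3] 20.29
8.78 [ 0.16  0.   -2.56] [-4.6 -0.3  7.1] 20.23
9.07 [ 0.22  0.05 -3.19] [-4.9 -0.4  7.8] 20.38
9.38 [ 0.31  0.05 -3.76] [-4.6  0.3  8. ] 20.28
9.68 [ 0.45  0.07 -4.34] [-4.3 -1.1 10.4] 20.09
9.97 [ 0.73  0.12 -4.74] [-4.6 -0.5 13.8] 20.77
```

```bash
python3 - <<'E'
from rig import arm
import numpy as np
f0=np.array([-.86,-.95,-.02])
p=arm.get_obs()["tcp_pos"].copy(); x,y,z=555.,p[1],169-5.6; s=0
while s<58:
    d=1.5 if s<12 else 0.5
    s+=d
    arm.move_straight([x-s,y-0.005*s,z],v=10 if d>1 else 5)
    o=arm.get_obs(); f=o["ft_force"]-f0
    print(s,round(o["time_s"],2),(o["tcp_pos"]-[x,y,169]).round(2),f.round(1),round(o["width"],1))
    if f[2]<9: z-=.15
    if f[2]>17: z+=.2
    if f[0]>9 or abs(f[1])>4: break
E
```

```text
1.5 10.28 [ 0.06  0.   -4.64] [ 3.  -0.6  8.7] 20.2
3.0 10.57 [-1.2   0.05 -4.66] [ 3.9 -1.1 10. ] 20.6
4.5 10.88 [-2.7  -0.   -4.66] [ 3.1 -1.3 10.9] 20.6
6.0 11.18 [-4.21 -0.01 -4.66] [ 4.4 -0.9  9.4] 20.3
7.5 11.47 [-5.69 -0.02 -4.66] [ 3.4 -1.   9.7] 20.3
9.0 11.78 [-7.2  -0.01 -4.64] [ 4.  -1.4  9.6] 20.5
10.5 12.07 [-8.66 -0.05 -4.65] [ 4.1 -1.2  9.5] 20.4
12.0 12.38 [-1.019e+01 -1.000e-02 -4.650e+00] [ 3.8 -1.8  9.6] 20.1
12.5 12.62 [-10.62  -0.03  -4.64] [ 4.5 -0.5 10.2] 20.3
13.0 12.88 [-11.11  -0.05  -4.66] [ 5.  -1.4  9.9] 20.7
13.5 13.12 [-11.6   -0.06  -4.65] [ 4.3 -0.7  9.2] 20.4
14.0 13.38 [-12.12  -0.05  -4.68] [ 3.6 -1.3 11.2] 20.5
14.5 13.62 [-12.61  -0.06  -4.66] [ 3.9 -0.9 10.4] 20.1
15.0 13.88 [-13.12  -0.07  -4.67] [ 4.1 -0.9 10.4] 20.2
15.5 14.12 [-13.6   -0.04  -4.65] [ 4.5 -1.7 10.3] 20.3
16.0 14.38 [-14.1   -0.04  -4.66] [ 4.9 -0.9  9.8] 20.4
16.5 14.62 [-14.6   -0.06  -4.66] [ 4.1 -0.2 10.1] 20.1
17.0 14.88 [-15.1   -0.04  -4.66] [ 4.3 -1.2 10.1] 20.1
17.5 15.12 [-15.59  -0.08  -4.66] [ 4.1 -1.6 11. ] 20.0
18.0 15.38 [-16.07  -0.07  -4.65] [ 4.5 -0.7 10.7] 
[... 2496 characters left out ...]
-4.7 ] [ 4.3 -1.  10.9] 20.9
41.0 26.88 [-38.98  -0.09  -4.7 ] [ 5.8 -2.  11.8] 20.7
41.5 27.13 [-39.47  -0.13  -4.71] [ 5.2 -1.5 10.7] 20.3
42.0 27.38 [-39.98  -0.11  -4.71] [ 4.7 -1.7 12. ] 20.8
42.5 27.63 [-40.47  -0.15  -4.69] [ 4.3 -2.1 11.2] 20.7
43.0 27.88 [-40.98  -0.11  -4.68] [ 4.8 -1.3 11.3] 20.1
43.5 28.13 [-41.48  -0.11  -4.69] [ 5.  -1.8 11.7] 20.4
44.0 28.38 [-41.99  -0.15  -4.71] [ 4.5 -1.1 10.7] 20.6
44.5 28.63 [-42.47  -0.13  -4.72] [ 4.7 -1.5 12.4] 20.1
45.0 28.88 [-42.98  -0.15  -4.7 ] [ 4.2 -0.6 11.3] 20.3
45.5 29.13 [-43.32  -0.09  -4.71] [ 5.9 -0.9  8.7] 20.5
46.0 29.39 [-43.46  -0.12  -4.7 ] [ 8.  -1.3 10.4] 20.5
46.5 29.64 [-43.64  -0.11  -4.65] [ 9.6 -1.8  9. ] 20.7
```

```bash
python3 - <<'E'
from rig import arm
from h import *
f0=np.array([-.86,-.95,-.02])
p=arm.get_obs()["tcp_pos"].copy()
x=555-46.5
def rep(): 
    o=arm.get_obs(); print(round(o["time_s"],2),(o["tcp_pos"]-[555,115.94,169]).round(2),(o["ft_force"]-f0).round(1),round(o["width"],1)); return o
z=169-5.75
for i in range(9):
    x+=.7; arm.move_straight([x,115.9,z],v=10); o=rep()
    if o["tcp_pos"][0]-555>-41.9: break
for i in range(6):
    z+=.7; arm.move_straight([x,115.9,z],v=10); o=rep()
    if o["ft_force"][2]<1: break
arm.gripper_to(60); rep()
c=arm.camera("wrist"); np.savez("w3.npz",**c); cv2.imwrite("pics/w3.png",cv2.resize(c["img"][80:300,130:390,::-1],None,fx=2,fy=2))
c=arm.camera("side"); np.savez("s3.npz",**c); cv2.imwrite("pics/s3.png",cv2.resize(c["img"][150:250,200:330,::-1],None,fx=4,fy=4))
E
```

```text
29.89 [-43.55   0.    -4.66] [ 7.  -1.2  7.3] 19.9
30.14 [-4.337e+01  3.000e-02 -4.700e+00] [ 3.3 -1.6 11.3] 20.0
30.39 [-4.308e+01  4.000e-02 -4.730e+00] [ 0.5 -1.1 14.3] 20.6
30.64 [-42.69   0.08  -4.78] [-2.1 -2.4 14.5] 20.5
30.89 [-42.06   0.05  -4.78] [-2.4 -1.7 16. ] 20.4
31.14 [-4.136e+01  4.000e-02 -4.770e+00] [-2.2 -1.8 15.7] 20.5
31.39 [-4.15e+01  3.00e-02 -4.48e+00] [ 0.5 -0.7  6.9] 20.7
31.64 [-41.36   0.    -3.81] [-0.1 -0.7  5.4] 20.6
31.89 [-4.139e+01  2.000e-02 -3.270e+00] [5.2 0.7 4.3] 19.8
32.14 [-4.176e+01 -4.000e-02 -3.020e+00] [ 7.6  0.8 -1.4] 20.4
32.92 [-4.231e+01  1.000e-02 -2.930e+00] [1.6 0.9 0.8] 60.0
```

View pics/w3.png

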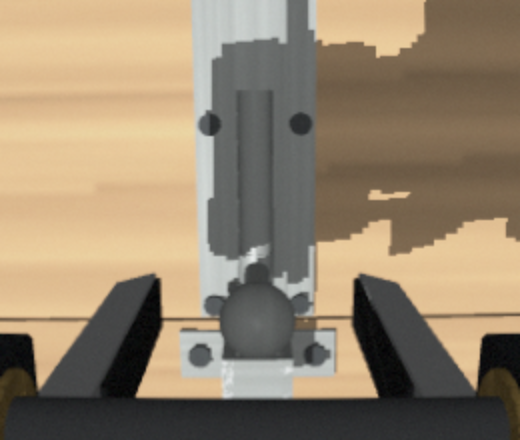

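View pics/s3.png

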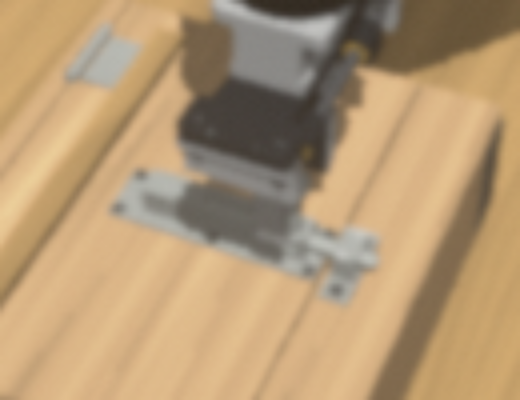

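The wrist view has the ball at full-image (259,241) between the open fingers, upright. The side view has the rod through the keeper at about crop (345,250).

The clock is at 33 s. I'll push the handle over with closed fingers from the −y side.

```bash
python3 - <<'E'
from rig import arm
from h import *
c=dict(np.load("w3.npz")); K=onplane(c,(259,241),184); print(K)
X=513.; Y=K[1]; Z=184.
arm.move_straight([513,116,240],v=250)
arm.gripper_to(0)
T=12.5
arm.move_straight([X,Y-11-T-8,240],v=250); arm.move_straight([X,Y-11-T-8,Z-3],v=150)
arm.pause(.2); f0=np.mean([arm.get_obs()["ft_force"] for _ in range(1)],0)
R=50.; zr=Z-R; ok=True
print("w",arm.get_obs()["width"],f0.round(2))
for s in list(np.arange(-6,6,2))+list(np.arange(6,18,.75))+list(np.arange(18,35,2)):
    th=np.arcsin(max(s,0)/R)
    y=Y+s-11*np.cos(th)-T; z=zr+R*np.cos(th)+11*np.sin(th)-3
    arm.move_straight([X,y,z],v=12); o=arm.get_obs(); f=o["ft_force"]-f0
    print(round(float(s),2),round(o["time_s"],2),f.round(1),o["tcp_pos"].round(1))
    if f[1]<-2.6: ok=False;break
c=arm.camera("wrist"); np.savez("w4.npz",**c); cv2.imwrite("pics/w4.png",cv2.resize(c["img"][80:300,130:390,::-1],None,fx=2,fy=2))
E
```

```text
[513.2227088  116.36107256 184.        ]
w 0.4808695744941516 [-0.01  0.76 -0.37]
-6.0 35.78 [-0.8 -0.1  0.2] [513.   87.  181.1]
-4.0 36.1 [-0.6 -1.4  0.5] [513.   88.9 181. ]
-2.0 36.42 [-0.1 -1.4  0.4] [513.  91. 181.]
0.0 36.73 [-0.2 -0.6  0.6] [513.   92.9 181. ]
2.0 37.05 [-1.2 -1.2  1.1] [513.   95.  181.4]
4.0 37.38 [-0.5 -0.1  0.9] [513.   97.  181.7]
6.0 37.7 [-0.4 -1.4  0.8] [513.   99.1 181.9]
6.75 37.95 [-0.6 -1.   0.6] [513.   99.7 182. ]
7.5 38.2 [-0.1 -1.5  0.9] [513.  100.5 182.1]
8.25 38.45 [0.6 0.1 1.3] [513.  101.3 182.1]
9.0 38.7 [ 0.8 -0.9  0.5] [513.  102.1 182.2]
9.75 38.95 [ 0.  -0.4  0.5] [513.  102.9 182.2]
10.5 39.2 [ 0.1 -1.1  0.7] [513.  103.7 182.2]
11.25 39.45 [-0.6 -1.9  0.6] [513.  104.5 182.2]
12.0 39.7 [ 0.4 -1.5  0.7] [513.  105.2 182.2]
12.75 39.95 [-0.  -0.3  1.4] [513.  106.1 182.1]
13.5 40.2 [ 0.3 -1.9  0.4] [513.  106.9 182.2]
14.25 40.45 [ 0.  -1.2  0.7] [513.  107.6 182.1]
15.0 40.7 [-0.1 -0.9  1.4] [513.  108.4 182. ]
15.75 40.95 [ 0.2 -0.7 -0.1] [513.  109.2 181.9]
16.5 41.2 [-0.2 -0.5  0.4] [513.  110.  181.8]
17.25 41.45 [-0.6 -0.5 -0.2] [513.  110.9 181.7]
18.0 41.7 [-0.3 -0.7  1.4] [513.  111.6 181.6]
20.0 42.03 [-0.4 -1.2  0.4] [513.  113.9 181.2]
22.0 42.38 [-0.2 -0.6  0.3] [513.  116.1 180.7]
24.0 42.72 [ 0.1 -1.1  0.1] [513.  118.3 180.1]
26.0 43.07 [-0.3 -0.4  0.5] [513.  120.6 179.4]
28.0 43.42 [-1.  -0.6  0.4] [513.  122.8 178.5]
30.0 43.77 [ 0.  -0.6  0.6] [513.  125.2 177.6]
32.0 44.14 [0.  0.4 0.1] [513.  127.5 176.4]
34.0 44.52 [-0.   0.5  0.3] [513.  129.9 175.1]
```

View pics/w4.png

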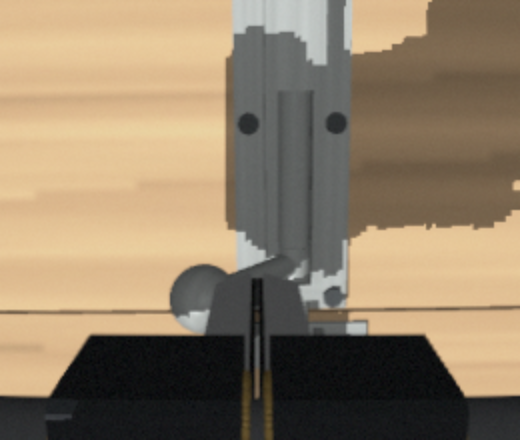

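The crop shows the handle swung over through the notch, with the ball at about (202,298) to the left (+y). Next I press it down from above.

```bash
python3 - <<'E'
from rig import arm
from h import *
c=dict(np.load("w4.npz")); K=onplane(c,(231,229),166); print(K)
arm.move_straight([513,128,195],v=200)
x=K[0]; y=116.4+46
arm.move_straight([x,y,195],v=200); arm.pause(.2); f0=arm.get_obs()["ft_force"]
z=186.
while z>159.5:
    z-=2 if z>166 else .5
    arm.move_straight([x,y,z],v=12); o=arm.get_obs(); f=o["ft_force"]-f0
    print(z,round(o["time_s"],2),f.round(1))
    if f[2]>2.6: break
arm.move_straight([x,y,z+50],v=150); arm.move_straight([x-60,y-90,z+90],v=250)
c=arm.camera("wrist"); np.savez("w5.npz",**c); cv2.imwrite("pics/w5.png",c["img"][:,:,::-1])
print(arm.get_obs()["time_s"])
P=cloud(c); a=P[50:300].reshape(-1,3); a=a[(abs(a[:,0]-x)<9)&(abs(a[:,1]-164)<9)&(a[:,2]>135)&(a[:,2]<185)]
print(len(a),np.percentile(a[:,2],[5,50,95]),a.mean(0))
E
```

```text
[510.81117017 148.68130396 166.        ]
184.0 46.41 [0.1 1.1 1.1]
182.0 46.73 [0.2 0.6 1.7]
180.0 47.04 [-1.2  0.2  0.6]
178.0 47.36 [-0.4  0.4 -0.8]
176.0 47.67 [-0.5  0.2  0.3]
174.0 47.99 [-2.5  5.   6.5]
49.1333
32 [176.48830542 178.86893645 180.66644487] [512.6872141  156.27627376 178.76869259]
```

View pics/w5.png

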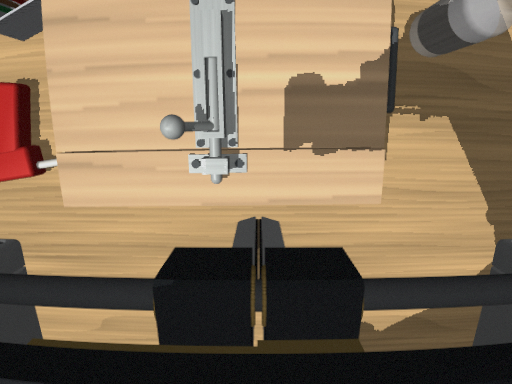

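The fingertip came down on the far shoulder of the ball, because the ball is at y≈149 rather than 162. The guard stopped it. The picture shows the ball at (172,126), the stem out through the notch, and the rod through the keeper. I'll redo the press centred on the ball, following the arc.

```bash
python3 - <<'E'
from rig import arm
from h import *
c=dict(np.load("w5.npz")); K=onplane(c,(172,126),171); print(K)
P=cloud(c)[118:135,164:181].reshape(-1,3); P=P[P[:,2]>150]; print(np.percentile(P[:,2],[50,95]),P.mean(0))
x=K[0]; Yr=116.4; zr=134.; th0=np.arctan2(K[1]-Yr,171-zr); print("th",th0)
arm.move_straight([x,Yr+50*np.sin(th0),205],v=250); arm.pause(.1)
F=[]
for _ in range(4): F.append(arm.get_obs()["ft_force"]); arm.pause(.03)
f0=np.mean(F,0)
for th in np.r_[np.arange(th0-.12,1.1,.04),np.arange(1.1,1.27,.015)]:
    q=[x,Yr+50*np.sin(th)-2,zr+50*np.cos(th)+11]
    arm.move_straight(q,v=60 if th<th0-.1 else 12); o=arm.get_obs(); f=o["ft_force"]-f0
    print(round(float(th),2),np.round(q[1:],1),round(o["time_s"],2),f.round(1))
    if f[2]>3.2: break
arm.move_straight([q[0],q[1],q[2]+60],v=200); arm.move_straight([x-60,q[1]-90,250],v=250)
c=arm.camera("wrist"); np.savez("w6.npz",**c); cv2.imwrite("pics/w6.png",c["img"][:,:,::-1])
print(arm.get_obs()["time_s"])
E
```

```text
[513.93952415 149.0677404  171.        ]
[181.35306567 183.6885466 ] [514.08177054 145.98681365 181.89111459]
th 0.723293546176287
0.6 [142.8 186.2] 50.47 [ 1.   0.7 -0.4]
0.64 [144.4 185. ] 50.78 [ 0.3 -0.2 -0.3]
0.68 [146.  183.8] 51.1 [ 0.8  0.2 -0.8]
0.72 [147.5 182.5] 51.42 [0.9 0.3 0.5]
0.76 [149.  181.1] 51.73 [ 0.3  0.3 -0.3]
0.8 [150.4 179.7] 52.05 [0.5 1.3 0.7]
0.84 [151.7 178.3] 52.37 [0.3 2.4 1.7]
0.88 [153.  176.7] 52.68 [1.  1.4 1.7]
0.92 [154.3 175.2] 53.0 [-0.3  0.1 -0.9]
0.96 [155.5 173.5] 53.32 [ 1.4  0.8 -0.3]
1.0 [156.6 171.9] 53.63 [ 0.9  0.1 -1.2]
1.04 [157.6 170.2] 53.95 [ 0.1 -0.9 -1.5]
1.08 [158.6 168.4] 54.27 [ 1.2 -0.1 -0.4]
1.1 [159.  167.7] 54.52 [-0.1 -0.1 -0.8]
1.11 [159.3 167. ] 54.77 [ 0.  -0.1 -0.3]
1.13 [159.6 166.3] 55.02 [ 0.2 -0.1 -0.3]
1.14 [159.9 165.7] 55.27 [-0.2 -0.2 -0.8]
1.16 [160.2 165. ] 55.52 [ 0.5 -0.6 -1.1]
1.17 [160.5 164.3] 55.77 [ 1.2 -0.4 -0.9]
1.19 [160.8 163.6] 56.02 [ 0.   0.5 -0.8]
1.2 [161.1 162.9] 56.27 [ 0.2 -0.1 -0.8]
1.22 [161.4 162.2] 56.52 [ 0.2 -0.3  0.4]
1.23 [161.6 161.5] 56.77 [ 0.8  0.2 -1. ]
1.25 [161.8 160.8] 57.02 [ 0.4  0.5 -0.4]
1.26 [162.1 160.1] 57.27 [-0.2 -0.3 -0.8]
58.3667
```

View pics/w6.png

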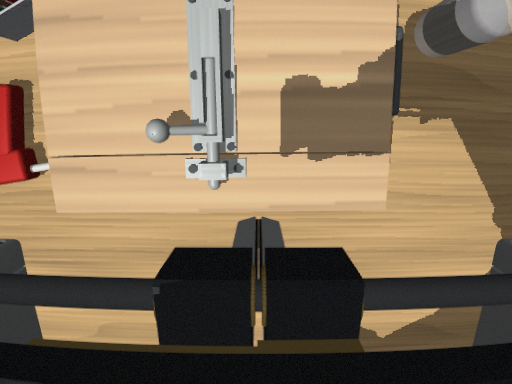

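The picture shows the ball at (157,131), well out to +y, with the rod still through the keeper. I'll check its height before handing in.

```bash
python3 - <<'E'
from h import *
c=dict(np.load("w6.npz")); print(onplane(c,(157,131),152))
A=cloud(c);P=A[122:141,148:168].reshape(-1,3); P=P[P[:,2]>140]; print(np.percentile(P[:,2],[50,95,99]),P.mean(0))
L=A[90:145,100:135].reshape(-1,3);print("lid z",np.median(L[:,2]), "rod", onplane(c,(214,150),134))
E
```

```text
[512.71156598 164.25129286 152.        ]
[157.17061322 159.73209107 160.40193678] [512.92739948 162.25946898 156.65143569]
lid z 121.32072587349137 rod [493.53944368 115.49993363 134.        ]
```

```bash
python3 -c "
from rig import arm
print(arm.hand_in())"
```

```text
the job is handed in; nothing more can be done
None
```

I handed the job in at about 58 s: the lid is pressed down, the bolt is slid to its stop in the keeper, and the handle is down at about 1.25 rad. The first downward push caught the side of the ball and was stopped at about 8 N on the tool, so the force between handle and barrel went unmeasured there; the hand-in returned no verdict.

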